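# Index the bore-gauge turret to yellow and confirm

## Task

With the fingertips, push the turret round by its tabs, either way, until the yellow tab stands lined up with the white arrow on the base; then press the green button fully down and let it come up again, and withdraw clear. Only push and press: do not lift the turret, do not press the green button before the yellow tab is at the arrow, leave the red button alone, and leave the loose things on the bench where they are.

Things in the scene. Friction and masses are not known exactly. Their poses are not given: they have to be found in the camera images.
- gauge_base: Black round base fixed to the table: 280 mm diameter, 50 mm high, origin at the centre of its underside, yaw varies. A white arrow lies on it at its -x side (the side away from the robot), 104 to 135 mm from the axis, top 56 mm above the table, pointing inwards at the turret. Nothing else stands on the base beside the turret.
- turret_axis (a point): Point on the turret's vertical axis, 115 mm above the table (the tabs' top). The turret is an aluminium disc, radius 75 mm, top 77 mm above the table, with six upright radial tabs 60 degrees apart, each a plate 8 mm thick, 61 to 98 mm from the axis, 60 to 115 mm above the table. Inward of each stands a steel gauge plug, up to 26 mm thick, 43 mm from the axis, top 105 mm above the table.
- yellow_tab (a point): Centre of the top edge of the yellow tab, 80 mm from the turret axis, 115 mm above the table; it goes round with the turret. Tabs, going anticlockwise from above: yellow, blue, grey, red, black, green.
- pointer_mark (a point): Point fixed to the base, 80 mm from the turret axis in the direction of the white arrow, 115 mm above the table. The yellow tab's point coincides with it when that tab is exactly lined up with the arrow.
- turret (a joint): Turn of the turret in rad, anticlockwise from above positive; yellow is at the arrow at 0 and every full turn. Endless both ways. It moves stiffly: about 2 N at a tab turns it, and it stays where it is left.
- turret_lift (a joint): Height in m of the turret above its seat, 0 when seated. It is held down by its weight only (about 1.1 kg) and must not be lifted.
- green_button (a joint): Travel of the green button in m: 0 up, 0.006 fully down (about 5 N), springs back up.
- red_button (a joint): Travel of the red button in m: 0 up, 0.006 down. Not to be pressed.
- green_button_top (a point): Centre of the top of the round green push button (34 mm diameter, presses straight down 6 mm). It sits on a white panel box 90 by 160 mm, 60 mm high, fixed to the table to the robot's right; position and yaw vary. The red one is 74 mm beside it.
- red_button_top (a point): Centre of the top of the round red push button, 34 mm diameter, on the same panel.
- tube_a: Loose polished tube offcut standing upright, 48 mm diameter, 90 mm high; origin at the centre of its underside.
- tube_b: Loose tube offcut standing upright, 38 mm diameter, 60 mm high; origin at the centre of its underside.
- caliper: Loose caliper lying flat, 200 mm along its x, about 60 mm wide over the jaws, 12 mm high; origin under the middle of its beam.
- wrench: Loose wrench lying along its x axis; origin under its middle.
- spray_can: Loose spray can standing upright, 60 mm diameter, 170 mm high; origin at the centre of its underside.
- ferrule_tray: Loose blue plastic tray of ferrules, 120 by 170 mm, 35 mm high; origin at the centre of its underside.
- vee_block: Loose dark steel block, 50 by 60 mm, 45 mm high; origin at the centre of its underside.

How it is judged:
By the outcome, as a careful person would: the job done as asked, in the order asked, and still so for the second after the job is handed in, with the robot touching nothing.
It also fails if it takes over 72 s, if anything falls off the work surface, if the arm or the gripper's body presses on something with over 40 N, if the wrist force passes 120 N, or if a joint passes its speed limit or range.

## Robot

A 6-joint arm with a two-finger parallel gripper is mounted at the origin on the work surface. World frame = base frame: x ahead of the robot, y to its left, z up, the work surface at z = 0. Lengths are in m, angles in rad, forces in N, time in s.
With the tool pointing down it reaches from about 0.35 to 0.85 m from the base axis. Payload 8.1 kg.
Tool frame: the origin (TCP) lies midway between the tips of the shut fingers; the grasp point (between the pads) lies 19 mm behind it; z points along the fingers, x is the direction in which the jaws open and shut, and the axes are right-handed (so a half turn about z gives the same grasp; the last joint's range is limited). The gripper opens to 93 mm and grips with 3 to 60 N. Pads are 15 mm wide; open, the fingers measure 128 mm over their backs; the gripper's body (75 mm by 188 mm) begins 65 mm behind the grasp point.
Start: joints at [1.201, 0.13, 1.488, -0, 1.523, -0.085], TCP at [0.169, 0.576, 0.219] pointing down, gripper open.
Joint ranges: [-2.96, 2.96], [-0.89, 2.26], [0.02, 2.5], [-1.34, 4.48], [0, 2.73], [-2.66, 2.66]. Speed limits (rad/s): [2.39, 2.39, 2.79, 3.14, 3.14, 3.14].

## Interface

Orientations are given as a 3x3 rotation matrix whose columns are the frame's x, y, z axes.
In Python, from cell import sensors, optics, finish_job gives the robot as it stands. The module is installed in compiled form; this text tells all that it offers.
- The arm moves only by the tool apply_moves, never from a script. Its argument "rows" is text: rows parted by semicolons, each of 7 numbers parted by spaces: the gripper's target within -1 to 1 (shut at 1, half-way at 0, fully open at -1), then the shift along the tool's x, y, z in units of 0.2 m (1.0 is 0.2 m), then the turn, a rotation vector about the tool's x, y, z in units of 180 degrees (1.0 is 180 degrees). A call has 1 to 5 rows; each row is the pose to reach, as a shift and turn from the pose measured when the call began, along the tool's axes at that moment, turning the shorter way round; what a row does not reach only later rows make up. A row lasts 1/12 s, in which the tool goes at most 41.7 mm and 7.16 degrees, less where a joint would pass 70% of its speed; a pose out of reach is approached as far as the arm can. A call with a number of a shift or a turn outside -1 to 1 is refused whole. A call with a gripper value outside its range is refused whole. The fingers move at their own pace and stop on an object; "squeeze" is the grip in N (left out, the last holds). Time passes only in rows, so rows that repeat a pose let the fingers close. It gives the time, the measured TCP pose, the force and the opening at its end, in the units of the state.
- sensors.get_obs(): the state, without advancing time (a new reading comes with each control period).
- optics.camera(name): name is "side" or "top"; returns a dict with "pixels" (480x640x3 uint8, blue, green, red), "z_map" (480x640 float32, m along the optical axis (not along the pixel's ray), 0 where there is no reading), "fovy" (degrees; the focal length in pixels is half the picture's height over the tangent of half this angle, whatever the lens; pixels are square), "cx", "cy" (the principal point, pixels), "dist_coeffs" ([k1, k2, p1, p2, k3] as OpenCV has them; the pictures are not rectified), "cam_to_world" (4x4, takes a point from camera to world coordinates). Camera axes: x right, y down, z forward; pixel columns grow to the right and rows downward; lengths in m; the calibration is good to about 2 mm. A picture is of the moment at which its call begins.
- finish_job(): hands the job in, once; it reports no verdict.
Trained networks look in the newest picture that a camera, given by its name, has taken for a name from the list of things; names that differ only in an ending like _2 or _b are one class to them, and where a whole thing is asked for, a point or a joint stands for the part that bears it (a point fixed in the world has none). Each returns a list of dicts, best first, with "conf" (0 to 1); they miss things now and then, are a little off and sometimes report something else, mostly with a low value. They report only what shows in the picture. A call takes as long as a camera call.
- optics.silhouettes(camera, name): "mask" (480x640 bool, what is visible of it).
- optics.landmark_of(camera, name): "point" ([x, y, z] in m, in world coordinates, good to about 4 mm: a listed point, or the origin of a listed thing).
The state is a dict: "time_s": time; "joints": joint angles; "joint_velocities": joint speeds; "joint_torque": joint torques, N m; "ee_pos": TCP position; "tool_rot": TCP orientation; "contact_force": force on the tool from outside, world axes, zero at the start; "ft_torque": the same for the moment, N m; "width": finger opening in m.
Only numpy, scipy, OpenCV 4.12 (cv2) and the standard library are available. Lean on these libraries where they do the work, as an engineer would, in place of code of your own. Each camera call takes 0.05 s, during which the arm holds its last target. There are 200 camera calls.

## Working session

There is one attempt and no reset: what is moved stays moved. The work goes in short steps, Python scripts to look and compute and a tool call to move; the robot and the scene stay as the last step left them, time stands still between calls to the robot, and variables do not carry over. Pictures are saved under pics/ and viewed, about 8 in all and at most 12, crops included, and the job is handed in when it is done.

Besides the shell and the picture viewer there is one more tool, called by a JSON object that holds its "op" and its "data", one argument or row to a line. apply_moves: Moves the arm, as the interface text tells. Its arguments: {"type":"object","properties":{"rows":{"type":"string"},"squeeze":{"type":"number"}},"required":["rows"]}

```bash
mkdir -p pics
cat > h.py <<'E'
import numpy as np, cv2
from cell import sensors, optics
def lm(cam,names):
    for n in names:
        r=optics.landmark_of(cam,n)
        print(cam,n,[(np.round(d['point'],3).tolist(),round(d['conf'],2)) for d in r[:3]])
E
python3 - <<'E'
from h import *
for c in('top','side'):
    d=optics.camera(c); cv2.imwrite(f'pics/{c}0.png',d['pixels'])
    print(np.round(d['cam_to_world'],3).tolist())
    lm(c,['turret_axis','yellow_tab','pointer_mark','green_button_top','red_button_top','gauge_base','tube_a','tube_b','caliper','wrench','spray_can','ferrule_tray','vee_block'])
o=sensors.get_obs();print(o['time_s'],o['ee_pos'],o['tool_rot'],o['width'])
E
```

```text
[[-0.021, -0.987, 0.162, 0.267], [-1.0, 0.02, -0.004, 0.033], [0.0, -0.162, -0.987, 1.609], [0.0, 0.0, 0.0, 1.0]]
top turret_axis [([0.553, 0.052, 0.111], 0.62)]
top yellow_tab []
top pointer_mark [([0.443, -0.38, 0.082], 0.34)]
top green_button_top [([0.468, -0.309, 0.079], 0.53), ([0.551, 0.048, 0.111], 0.49)]
top red_button_top [([0.712, 0.329, -0.003], 0.71), ([0.445, -0.38, 0.083], 0.52)]
top gauge_base [([0.549, 0.049, -0.002], 0.91)]
top tube_a [([0.732, -0.205, 0.0], 0.75), ([0.38, -0.158, 0.005], 0.48)]
top tube_b [([0.732, -0.205, 0.0], 0.75), ([0.38, -0.158, 0.005], 0.48)]
top caliper [([0.322, 0.424, -0.003], 0.78), ([0.665, 0.434, 0.001], 0.72)]
top wrench [([0.512, 0.418, 0.001], 0.73)]
top spray_can [([0.71, 0.331, -0.003], 0.73)]
top ferrule_tray [([0.689, -0.357, 0.002], 0.88), ([0.71, 0.329, -0.004], 0.5)]
top vee_block [([0.667, 0.431, -0.0], 0.95)]
[[0.955, -0.234, 0.18, 0.353], [-0.295, -0.738, 0.607, -0.599], [-0.009, -0.633, -0.774, 0.903], [0.0, 0.0, 0.0, 1.0]]
side turret_axis [([0.553, 0.047, 0.114], 0.74)]
side yellow_tab [([0.509, -0.018, 0.115], 0.81), ([
[... 255 characters left out ...]
], 0.9), ([0.707, 0.326, 0.002], 0.45)]
side tube_a [([0.724, -0.201, -0.004], 0.93), ([0.378, -0.163, -0.001], 0.87)]
side tube_b [([0.724, -0.201, -0.004], 0.93), ([0.378, -0.163, -0.001], 0.87)]
side caliper [([0.321, 0.426, 0.0], 0.7)]
side wrench [([0.509, 0.422, -0.001], 0.7), ([0.447, -0.379, 0.086], 0.33)]
side spray_can [([0.464, -0.309, 0.079], 0.69), ([0.71, 0.328, 0.0], 0.61)]
side ferrule_tray [([0.691, -0.355, 0.004], 0.7)]
side vee_block [([0.67, 0.432, 0.004], 0.88)]
1.4 [0.16857156 0.57584114 0.21864917] [[ 2.80935266e-01  9.59726719e-01  3.32783994e-05]
 [ 9.59726720e-01 -2.80935266e-01  9.63434218e-07]
 [ 1.02737096e-05  3.16675065e-05 -9.99999999e-01]] 0.09284269456893471
```

View pics/top0.png

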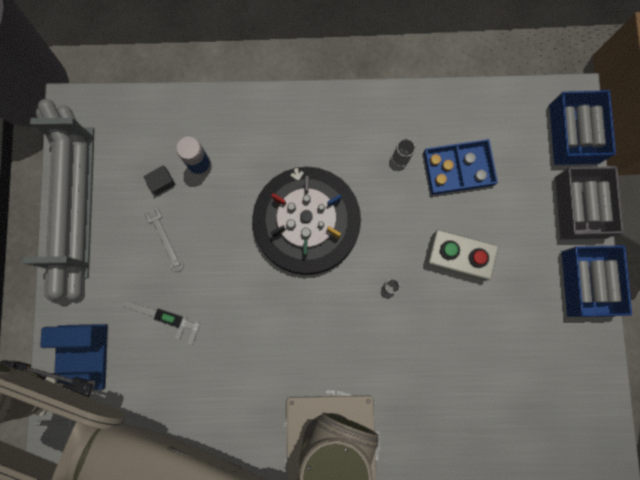

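View pics/side0.png

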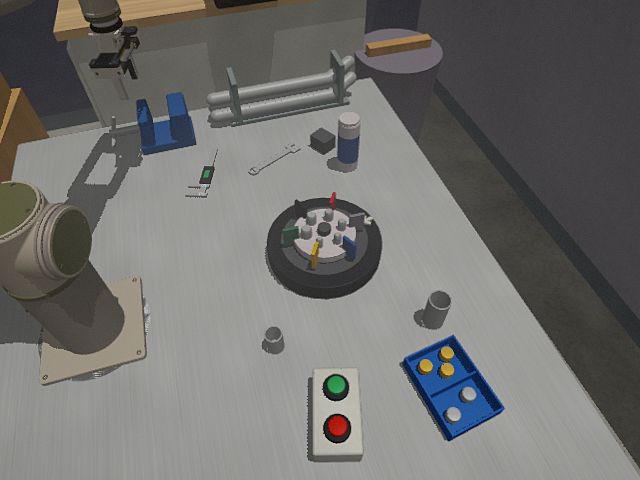

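```bash
cat >> h.py <<'E'
def cloud(d):
    h=480; f=h/2/np.tan(np.radians(d['fovy'])/2)
    K=np.array([[f,0,d['cx']],[0,f,d['cy']],[0,0,1]])
    v,u=np.mgrid[:480,:640]
    n=cv2.undistortPoints(np.stack([u,v],-1).reshape(-1,1,2).astype(float),K,np.array(d['dist_coeffs'],float))[:,0]
    z=d['z_map'].reshape(-1); P=np.c_[n*z[:,None],z]
    T=np.array(d['cam_to_world']); return (P@T[:3,:3].T+T[:3,3]).reshape(480,640,3), z.reshape(480,640)>0
def measure(cam,save=None):
    from scipy.optimize import least_squares
    d=optics.camera(cam); P,ok=cloud(d); im=d['pixels']
    if save: cv2.imwrite(save,cv2.resize(im[130:330,210:430],None,fx=3,fy=3))
    hsv=cv2.cvtColor(im,cv2.COLOR_BGR2HSV).astype(int)
    r=np.hypot(P[...,0]-.551,P[...,1]-.049)
    b=ok&(abs(P[...,2]-.05)<.004)&(r<.155)&(r>.11)
    # outer rim of base: farthest point in each 4-degree sector
    q=P[b]; a=np.degrees(np.arctan2(q[:,1]-.049,q[:,0]-.551))//4; rr=np.hypot(q[:,0]-.551,q[:,1]-.049)
    e=np.array([q[a==k][rr[a==k].argmax()] for k in np.unique(a)])
    s=least_squares(lambda p:np.hypot(e[:,0]-p[0],e[:,1]-p[1])-p[2],[.551,.049,.14],loss='soft_l1',f_scale=.002).x
    A=s[:2]; print(cam,'axis,R',np.round(s,4),'ztop',np.median(q[:,2]).round(4))
    V=P[...,:2]-A; r=np.hypot(*np.moveaxis(V,-1,0)); th=np.arctan2(V[...,1],V[...,0])
    t=ok&(P[...,2]>.095)&(P[...,2]<.125)&(r>.064)&(r<.1)
    if t.sum(): print(' comb phase mod60',np.degrees(np.angle(np.mean(np.exp(6j*th[t])))/6).round(2),'n',t.sum())
    y=ok&(hsv[...,0]>17)&(hsv[...,0]<35)&(hsv[...,1]>120)&(r<.11)&(P[...,2]>.06)
    if y.sum(): print(' yellow ang',np.degrees(np.angle(np.mean(np.exp(1j*th[y])))).round(2),'n',y.sum(),'z',P[y][:,2].max().round(3))
    w=ok&(hsv[...,1]<60)&(hsv[...,2]>110)&(r>.1)&(r<.139)&(P[...,2]>.045)&(P[...,2]<.065)
    if w.sum(): print(' arrow ang',np.degrees(np.angle(np.mean(np.exp(1j*th[w])))).round(2),'n',w.sum(),'r',r[w].min().round(3),r[w].max().round(3))
E
python3 - <<'E'
from h import *
measure('top','pics/t1.png'); measure('side')
E
```

```text
top axis,R [0.554  0.0495 0.1383] ztop 0.0501
 comb phase mod60 -2.34 n 337
 yellow ang -123.36 n 75 z 0.122
 arrow ang 10.86 n 81 r 0.106 0.136
side axis,R [0.5528 0.048  0.1387] ztop 0.0502
 comb phase mod60 -2.16 n 563
 yellow ang -121.47 n 124 z 0.119
 arrow ang 10.84 n 52 r 0.1 0.139
```

View pics/t1.png

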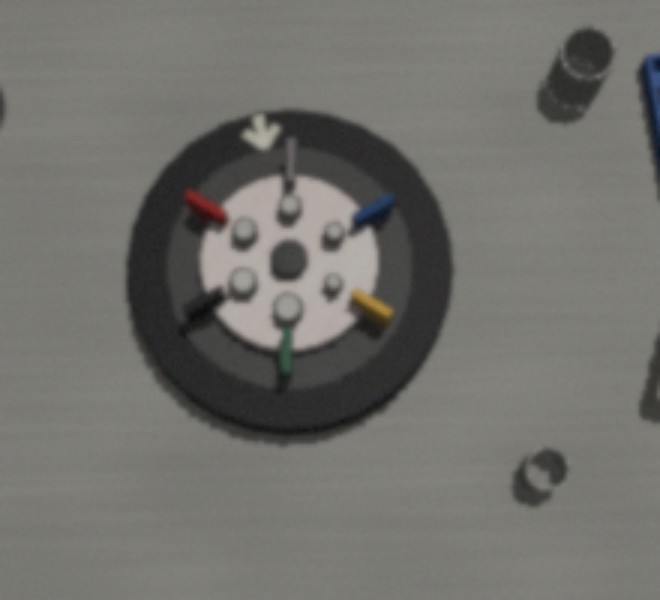

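```bash
cat > plan.py <<'E'
import numpy as np
from scipy.spatial.transform import Rotation as R
def down(yaw):
    c,s=np.cos(np.radians(yaw)),np.sin(np.radians(yaw)); return np.array([[c,s,0],[s,-c,0],[0,0,-1.]])
def call(p0,R0,targets,g):
    out=[]
    for p,yaw in targets:
        out.append(' '.join(f'{v:.3f}' for v in [g,*(R0.T@(np.array(p)-p0)/.2),*(R.from_matrix(R0.T@down(yaw)).as_rotvec()/np.pi)]))
    print('; '.join(out))
E
python3 - <<'E'
from plan import *
from cell import sensors
o=sensors.get_obs();p=np.array(o['ee_pos']);Ro=np.array(o['tool_rot'])
y0=np.degrees(np.arctan2(Ro[1,0],Ro[0,0])); T=np.array([.625,.004,.219])
for k in range(1,5):
    q=p+(T-p)/(5-k); yw=y0+(-32-y0)/(5-k); call(p,Ro,[(q,yw)],1); p,Ro,y0=q,down(yw),yw
E
```

```text
1.000 -0.526 0.748 -0.000 -0.000 0.000 0.147
1.000 -0.138 0.904 -0.000 0.000 0.000 0.147
1.000 0.279 0.871 -0.000 0.000 0.000 0.147
1.000 0.637 0.656 -0.000 0.000 0.000 0.147
```

{"op": "apply_moves", "data": {
  "rows": "1 -0.526 0.748 0 0 0 0.147; 1 -0.526 0.748 0 0 0 0.147; 1 -0.526 0.748 0 0 0 0.147; 1 -0.526 0.748 0 0 0 0.147; 1 -0.526 0.748 0 0 0 0.147",
  "squeeze": 10
}}

```text
time_s: 1.92
ee_pos: [0.285, 0.4295, 0.2187]
tool_rot: [[0.685, 0.729, 0.001], [0.729, -0.685, -0.001], [0.0, 0.002, -1.0]]
contact_force: [0.4, 0.5, -0.4]
width: 0.0644
```

{"op": "apply_moves", "data": {
  "rows": "1 -0.138 0.904 0 0 0 0.147; 1 -0.138 0.904 0 0 0 0.147; 1 -0.138 0.904 0 0 0 0.147; 1 -0.138 0.904 0 0 0 0.147; 1 -0.138 0.904 0 0 0 0.147"
}}

```text
time_s: 2.33
ee_pos: [0.4, 0.2822, 0.2193]
tool_rot: [[0.941, 0.339, 0.003], [0.339, -0.941, -0.002], [0.002, 0.003, -1.0]]
contact_force: [0.0, 0.4, -0.4]
width: 0.0312
```

{"op": "apply_moves", "data": {
  "rows": "1 0.279 0.871 0 0 0 0.147; 1 0.279 0.871 0 0 0 0.147; 1 0.279 0.871 0 0 0 0.147; 1 0.279 0.871 0 0 0 0.147; 1 0.279 0.871 0 0 0 0.147"
}}

```text
time_s: 2.75
ee_pos: [0.5137, 0.1334, 0.2201]
tool_rot: [[0.992, -0.125, 0.004], [-0.125, -0.992, -0.003], [0.004, 0.003, -1.0]]
contact_force: [0.6, -0.1, 0.3]
width: 0.001
```

```bash
cat > go.py <<'E'
from plan import *
import sys
from cell import sensors
def now():
    o=sensors.get_obs();p=np.array(o['ee_pos']);Ro=np.array(o['tool_rot'])
    y=np.degrees(np.arctan2(Ro[1,0],Ro[0,0]))
    print('t',round(o['time_s'],2),'p',p.round(4),'yaw',y.round(2),'F',np.round(o['contact_force'],1),'w',round(o['width'],4),'q1,q6',round(o['joints'][0],2),round(o['joints'][5],2)); return p,Ro,y
if __name__=='__main__':
    p,Ro,y=now()
    if len(sys.argv)>4: call(p,Ro,[(list(map(float,sys.argv[1:4])),float(sys.argv[4]))],1)
E
python3 go.py .625 .004 .219 -32
```

```text
t 2.75 p [0.5137 0.1334 0.2201] yaw -7.15 F [ 0.6 -0.1  0.3] w 0.001 q1,q6 0.16 0.29
1.000 0.632 0.573 0.010 0.001 -0.002 0.138
```

{"op": "apply_moves", "data": {
  "rows": "1 0.632 0.573 0.01 0.001 -0.002 0.138; 1 0.632 0.573 0.01 0.001 -0.002 0.138; 1 0.632 0.573 0.01 0.001 -0.002 0.138; 1 0.632 0.573 0.01 0.001 -0.002 0.138; 1 0.632 0.573 0.01 0.001 -0.002 0.138"
}}

```text
time_s: 3.17
ee_pos: [0.6273, -0.0015, 0.218]
tool_rot: [[0.843, -0.537, -0.001], [-0.537, -0.843, -0.0], [-0.001, 0.0, -1.0]]
contact_force: [1.0, 0.9, -0.4]
width: 0.0007
```

```bash
python3 go.py .625 .004 .125 -32
python3 - <<'E'
from h import *
d=optics.camera('side'); cv2.imwrite('pics/s2.png',cv2.resize(d['pixels'][100:340,180:480],None,fx=2.5,fy=2.5))
E
```

```text
t 3.17 p [ 0.6273 -0.0015  0.218 ] yaw -32.49 F [ 1.   0.9 -0.4] w 0.0007 q1,q6 -0.08 0.48
1.000 -0.024 -0.017 0.465 0.000 0.000 -0.003
```

View pics/s2.png

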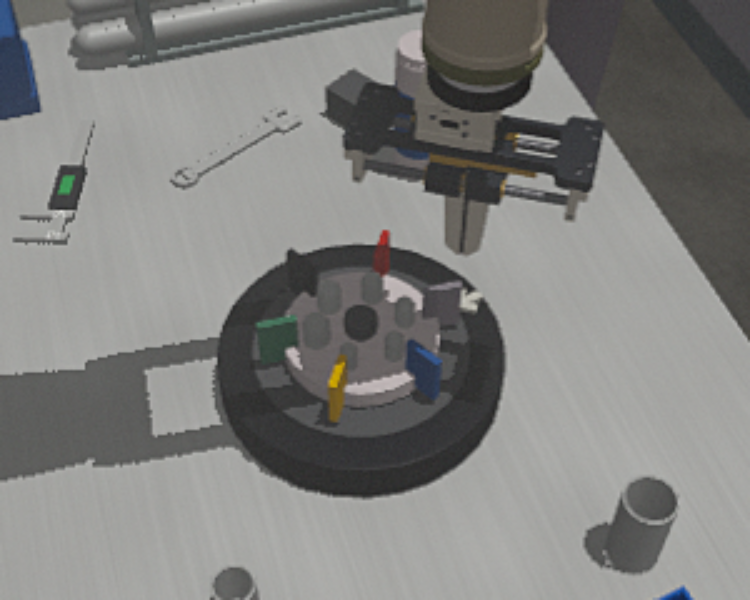

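The side view shows the shut fingers (465,250) still high above the gap between the grey (440,300) and blue (425,370) tabs, with nothing in the way. I'll descend now.

{"op": "apply_moves", "data": {
  "rows": "1 -0.024 -0.017 0.23 0 0 -0.003; 1 -0.024 -0.017 0.465 0 0 -0.003; 1 -0.024 -0.017 0.465 0 0 -0.003; 1 -0.024 -0.017 0.465 0 0 -0.003; 1 -0.024 -0.017 0.465 0 0 -0.003"
}}

```text
time_s: 3.63
ee_pos: [0.6239, 0.0058, 0.1256]
tool_rot: [[0.851, -0.525, -0.002], [-0.525, -0.851, 0.001], [-0.002, 0.0, -1.0]]
contact_force: [0.6, 0.1, 0.4]
width: 0.0003
```

{"op": "apply_moves", "data": {
  "rows": "1 0 0 0.1 0 0 0; 1 0 0 0.165 0 0 0; 1 0 0 0.165 0 0 0; 1 0 0 0.165 0 0 0"
}}

```text
time_s: 3.97
ee_pos: [0.6239, 0.0061, 0.0935]
tool_rot: [[0.851, -0.525, -0.002], [-0.525, -0.851, 0.001], [-0.002, 0.0, -1.0]]
contact_force: [-0.0, 0.5, 0.6]
width: 0.0003
```

```bash
cat > arc.py <<'E'
# arc about the axis: python3 arc.py end_finger_angle [step_deg] ; chained 5-row calls, nominal after the first
from go import *
A=np.array([.5533,.0487]); r,z=.085,.092
p,Ro,y=now(); print('finger ang',np.degrees(np.arctan2(*(p[:2]-A)[::-1])).round(2),'r',np.hypot(*(p[:2]-A)).round(4))
end=float(sys.argv[1]); step=float(sys.argv[2]); a=np.degrees(np.arctan2(*(p[:2]-A)[::-1]))
f=lambda a:(np.array([A[0]+r*np.cos(np.radians(a)),A[1]+r*np.sin(np.radians(a)),z]),a)
while a<end-.01:
    ts=[min(a+step*k,end) for k in range(1,6)]
    call(p,Ro,[f(t) for t in ts],1); a=ts[-1]; p=f(a)[0]; Ro=down(a)
E
python3 arc.py 100 6
```

```text
t 3.97 p [0.6239 0.0061 0.0935] yaw -31.66 F [-0.   0.5  0.6] w 0.0003 q1,q6 -0.07 0.48
finger ang -31.1 r 0.0824
1.000 0.010 -0.045 0.007 0.000 0.001 -0.036; 1.000 0.003 -0.088 0.007 0.000 0.001 -0.070; 1.000 -0.009 -0.131 0.007 -0.000 0.001 -0.103; 1.000 -0.025 -0.173 0.007 -0.000 0.001 -0.136; 1.000 -0.046 -0.212 0.007 -0.000 0.001 -0.170
1.000 -0.002 -0.044 0.000 0.000 0.000 -0.033; 1.000 -0.009 -0.088 0.000 0.000 0.000 -0.067; 1.000 -0.021 -0.131 0.000 0.000 0.000 -0.100; 1.000 -0.037 -0.173 0.000 0.000 0.000 -0.133; 1.000 -0.057 -0.213 0.000 0.000 0.000 -0.167
1.000 -0.002 -0.044 0.000 0.000 0.000 -0.033; 1.000 -0.009 -0.088 0.000 0.000 0.000 -0.067; 1.000 -0.021 -0.131 0.000 0.000 0.000 -0.100; 1.000 -0.037 -0.173 0.000 0.000 0.000 -0.133; 1.000 -0.057 -0.213 0.000 0.000 0.000 -0.167
1.000 -0.002 -0.044 0.000 0.000 0.000 -0.033; 1.000 -0.009 -0.088 0.000 0.000 0.000 -0.067; 1.000 -0.021 -0.131 0.000 0.000 0.000 -0.100; 1.000 -0.037 -0.173 0.000 0.000 0.000 -0.133; 1.000 -0.057 -0.212 0.000 0.000 0.000 -0.167
1.000 -0.002 -0.044 0.000 0.000 0.000 -0.033; 1.000 -0.008 -0.082 0.000 0.000 0.000 -0.062; 1.000 -0.008 -0.082 0.000 0.000 0.000 -0.062; 1.000 -0.008 -0.082 0.000 0.000 0.000 -0.062; 1.000 -0.008 -0.082 0.000 0.000 0.000 -0.062
```

{"op": "apply_moves", "data": {
  "rows": "1 0.010 -0.045 0.007 0 0.001 -0.036; 1 0.003 -0.088 0.007 0 0.001 -0.070; 1 -0.009 -0.131 0.007 0 0.001 -0.103; 1 -0.025 -0.173 0.007 0 0.001 -0.136; 1 -0.046 -0.212 0.007 0 0.001 -0.170"
}}

```text
time_s: 4.38
ee_pos: [0.6398, 0.0467, 0.0943]
tool_rot: [[1.0, -0.014, 0.004], [-0.014, -1.0, -0.001], [0.004, 0.001, -1.0]]
contact_force: [0.7, -3.0, -1.0]
width: 0.0001
```

{"op": "apply_moves", "data": {
  "rows": "1 -0.002 -0.044 0 0 0 -0.033; 1 -0.009 -0.088 0 0 0 -0.067; 1 -0.021 -0.131 0 0 0 -0.1; 1 -0.037 -0.173 0 0 0 -0.133; 1 -0.057 -0.213 0 0 0 -0.167"
}}

```text
time_s: 4.8
ee_pos: [0.6309, 0.0896, 0.0968]
tool_rot: [[0.87, 0.493, 0.008], [0.493, -0.87, -0.001], [0.007, 0.005, -1.0]]
contact_force: [4.1, -1.0, -0.7]
width: 0.0006
```

```bash
python3 arc.py 90 6; python3 -c "
from h import *
measure('top')"
```

```text
t 4.8 p [0.6309 0.0896 0.0968] yaw 29.56 F [ 4.1 -1.  -0.7] w 0.0006 q1,q6 0.06 -0.45
finger ang 27.79 r 0.0877
1.000 -0.015 -0.045 0.024 0.002 -0.002 -0.023; 1.000 -0.020 -0.089 0.023 0.002 -0.002 -0.057; 1.000 -0.030 -0.132 0.023 0.002 -0.002 -0.090; 1.000 -0.045 -0.174 0.023 0.002 -0.002 -0.123; 1.000 -0.064 -0.215 0.022 0.002 -0.002 -0.157
1.000 -0.002 -0.044 0.000 0.000 0.000 -0.033; 1.000 -0.009 -0.088 0.000 0.000 0.000 -0.067; 1.000 -0.021 -0.131 0.000 0.000 0.000 -0.100; 1.000 -0.037 -0.173 0.000 0.000 0.000 -0.133; 1.000 -0.057 -0.212 0.000 0.000 0.000 -0.167
1.000 -0.000 -0.016 0.000 0.000 0.000 -0.012; 1.000 -0.000 -0.016 0.000 0.000 0.000 -0.012; 1.000 -0.000 -0.016 0.000 0.000 0.000 -0.012; 1.000 -0.000 -0.016 0.000 0.000 0.000 -0.012; 1.000 -0.000 -0.016 0.000 0.000 0.000 -0.012
top axis,R [0.5544 0.0457 0.1354] ztop 0.0501
 comb phase mod60 -24.56 n 155
 yellow ang -85.07 n 84 z 0.122
```

{"op": "apply_moves", "data": {
  "rows": "1 -0.015 -0.045 0.024 0.002 -0.002 -0.023; 1 -0.020 -0.089 0.023 0.002 -0.002 -0.057; 1 -0.030 -0.132 0.023 0.002 -0.002 -0.09; 1 -0.045 -0.174 0.023 0.002 -0.002 -0.123; 1 -0.064 -0.215 0.022 0.002 -0.002 -0.157"
}}

```text
time_s: 5.27
ee_pos: [0.5991, 0.1221, 0.0943]
tool_rot: [[0.523, 0.852, 0.003], [0.852, -0.523, -0.0], [0.001, 0.002, -1.0]]
contact_force: [3.1, -1.7, 0.0]
width: 0.0004
```

{"op": "apply_moves", "data": {
  "rows": "1 -0.002 -0.044 0 0 0 -0.033; 1 -0.009 -0.088 0 0 0 -0.067; 1 -0.021 -0.131 0 0 0 -0.1; 1 -0.037 -0.173 0 0 0 -0.133; 1 -0.057 -0.212 0 0 0 -0.167"
}}

```text
time_s: 5.68
ee_pos: [0.5584, 0.1353, 0.0965]
tool_rot: [[0.023, 1.0, 0.007], [1.0, -0.023, 0.001], [0.001, 0.007, -1.0]]
contact_force: [2.5, 1.9, 0.2]
width: 0.0005
```

```bash
python3 arc.py 113 4; python3 -c "
from h import *
measure('top');measure('side')"
```

```text
t 5.68 p [0.5584 0.1353 0.0965] yaw 88.67 F [2.5 1.9 0.2] w 0.0005 q1,q6 0.15 -1.4
finger ang 86.63 r 0.0868
1.000 -0.009 -0.030 0.022 0.002 -0.000 -0.011; 1.000 -0.011 -0.060 0.022 0.002 -0.000 -0.033; 1.000 -0.015 -0.089 0.022 0.002 -0.000 -0.055; 1.000 -0.021 -0.118 0.022 0.002 -0.000 -0.078; 1.000 -0.029 -0.147 0.021 0.002 -0.000 -0.100
1.000 -0.001 -0.030 0.000 0.000 0.000 -0.022; 1.000 -0.003 -0.047 0.000 0.000 0.000 -0.035; 1.000 -0.003 -0.047 0.000 0.000 0.000 -0.035; 1.000 -0.003 -0.047 0.000 0.000 0.000 -0.035; 1.000 -0.003 -0.047 0.000 0.000 0.000 -0.035
top axis,R [0.554  0.0489 0.138 ] ztop 0.0501
 comb phase mod60 -24.37 n 203
 yellow ang -24.07 n 58 z 0.121
 arrow ang 10.35 n 72 r 0.104 0.137
side axis,R [0.5527 0.0476 0.1383] ztop 0.0501
 comb phase mod60 -22.22 n 546
 yellow ang -22.1 n 230 z 0.201
 arrow ang 10.36 n 78 r 0.105 0.139
```

{"op": "apply_moves", "data": {
  "rows": "1 -0.009 -0.030 0.022 0.002 0 -0.011; 1 -0.011 -0.06 0.022 0.002 0 -0.033; 1 -0.015 -0.089 0.022 0.002 0 -0.055; 1 -0.021 -0.118 0.022 0.002 0 -0.078; 1 -0.029 -0.147 0.021 0.002 0 -0.1"
}}

```text
time_s: 6.2
ee_pos: [0.5294, 0.1297, 0.0932]
tool_rot: [[-0.282, 0.959, 0.001], [0.959, 0.282, -0.0], [-0.001, 0.001, -1.0]]
contact_force: [1.9, 0.4, -0.8]
width: 0.0006
```

{"op": "apply_moves", "data": {
  "rows": "1 -0.001 -0.03 0 0 0 -0.022; 1 -0.003 -0.047 0 0 0 -0.035; 1 -0.003 -0.047 0 0 0 -0.035; 1 -0.003 -0.047 0 0 0 -0.035; 1 -0.003 -0.047 0 0 0 -0.035"
}}

```text
time_s: 6.62
ee_pos: [0.5212, 0.1265, 0.0938]
tool_rot: [[-0.382, 0.924, 0.002], [0.924, 0.382, -0.0], [-0.001, 0.002, -1.0]]
contact_force: [0.5, 1.1, 0.2]
width: 0.0004
```

```bash
python3 arc.py 118 2; python3 -c "
from h import *
measure('top','pics/t3.png');measure('side')"
```

```text
t 6.62 p [0.5212 0.1265 0.0938] yaw 112.46 F [0.5 1.1 0.2] w 0.0004 q1,q6 0.14 -1.82
finger ang 112.41 r 0.0841
1.000 0.004 -0.015 0.009 0.001 0.000 -0.011; 1.000 0.003 -0.030 0.009 0.001 0.000 -0.022; 1.000 0.002 -0.041 0.009 0.001 0.000 -0.031; 1.000 0.002 -0.041 0.009 0.001 0.000 -0.031; 1.000 0.002 -0.041 0.009 0.001 0.000 -0.031
top axis,R [0.5538 0.0494 0.1382] ztop 0.0501
 comb phase mod60 3.32 n 213
 yellow ang 3.78 n 44 z 0.126
 arrow ang 9.38 n 62 r 0.105 0.136
side axis,R [0.5529 0.0481 0.1386] ztop 0.0501
 comb phase mod60 2.82 n 585
 yellow ang 3.14 n 211 z 0.204
 arrow ang 8.97 n 72 r 0.108 0.139
```

View pics/t3.png

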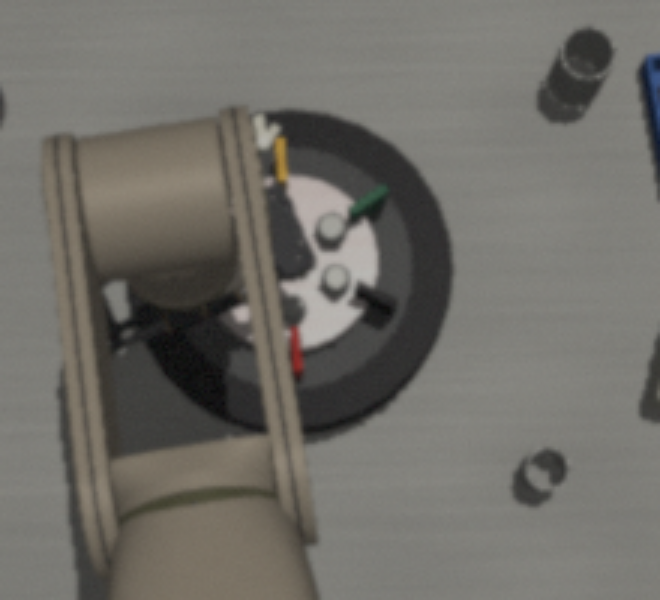

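The yellow tab (280,160) is about 8° short of the arrow, clockwise of it. I'll push in small steps.

{"op": "apply_moves", "data": {
  "rows": "1 0.004 -0.015 0.009 0.001 0 -0.011; 1 0.003 -0.03 0.009 0.001 0 -0.022; 1 0.002 -0.041 0.009 0.001 0 -0.031; 1 0.002 -0.041 0.009 0.001 0 -0.031; 1 0.002 -0.041 0.009 0.001 0 -0.031"
}}

```text
time_s: 7.13
ee_pos: [0.5138, 0.1237, 0.092]
tool_rot: [[-0.47, 0.883, 0.0], [0.883, 0.47, -0.002], [-0.001, -0.001, -1.0]]
contact_force: [2.2, 0.7, 0.8]
width: 0.0003
```

```bash
python3 arc.py 120 1; python3 -c "
from h import *
measure('top');measure('side')"
```

```text
t 7.13 p [0.5138 0.1237 0.092 ] yaw 118.03 F [2.2 0.7 0.8] w 0.0003 q1,q6 0.14 -1.92
finger ang 117.75 r 0.0848
1.000 0.001 -0.007 0.000 -0.000 0.000 -0.004; 1.000 0.001 -0.015 0.000 -0.000 0.000 -0.010; 1.000 0.001 -0.017 0.000 -0.000 0.000 -0.011; 1.000 0.001 -0.017 0.000 -0.000 0.000 -0.011; 1.000 0.001 -0.017 0.000 -0.000 0.000 -0.011
top axis,R [0.5538 0.0492 0.1381] ztop 0.0499
 comb phase mod60 8.33 n 212
 yellow ang 8.97 n 43 z 0.125
 arrow ang 9.47 n 48 r 0.105 0.136
side axis,R [0.553  0.0475 0.1385] ztop 0.0501
 comb phase mod60 7.83 n 573
 yellow ang 10.45 n 218 z 0.207
 arrow ang 9.4 n 84 r 0.104 0.139
```

{"op": "apply_moves", "data": {
  "rows": "1 0.001 -0.007 0 0 0 -0.004; 1 0.001 -0.015 0 0 0 -0.01; 1 0.001 -0.017 0 0 0 -0.011; 1 0.001 -0.017 0 0 0 -0.011"
}}

```text
time_s: 7.57
ee_pos: [0.5105, 0.1222, 0.0919]
tool_rot: [[-0.501, 0.866, -0.0], [0.866, 0.501, -0.002], [-0.001, -0.001, -1.0]]
contact_force: [2.7, -0.3, 0.9]
width: 0.0005
```

{"op": "apply_moves", "data": {
  "rows": "1 0 0.05 0 0 0 0; 1 0 0.1 0 0 0 0; 1 0 0.1 0 0 0 0"
}}

```text
time_s: 7.82
ee_pos: [0.5282, 0.1326, 0.0917]
tool_rot: [[-0.5, 0.866, -0.001], [0.866, 0.5, -0.002], [-0.001, -0.002, -1.0]]
contact_force: [0.3, -0.2, 0.6]
width: 0.0005
```

{"op": "apply_moves", "data": {
  "rows": "1 0 0 -0.2 0 0 0; 1 0 0 -0.4 0 0 0; 1 0 0 -0.55 0 0 0; 1 0 0 -0.55 0 0 0"
}}

```text
time_s: 8.15
ee_pos: [0.5312, 0.1332, 0.2094]
tool_rot: [[-0.5, 0.866, 0.009], [0.866, 0.5, -0.0], [-0.005, 0.008, -1.0]]
contact_force: [0.8, -0.6, 0.2]
width: 0.0003
```

{"op": "apply_moves", "data": {
  "rows": "1 0.9 0.5 0 0 0 0; 1 0.9 0.5 0 0 0 0; 1 0.9 0.5 0 0 0 0; 1 0.9 0.5 0 0 0 0; 1 0.9 0.5 0 0 0 0"
}}

```text
time_s: 8.57
ee_pos: [0.5267, 0.3406, 0.2087]
tool_rot: [[-0.5, 0.866, 0.008], [0.866, 0.5, -0.001], [-0.005, 0.006, -1.0]]
contact_force: [1.7, -0.2, 0.4]
width: 0.0009
```

```bash
python3 go.py; python3 -c "
from h import *
measure('top','pics/t4.png');lm('top',['pointer_mark','yellow_tab','turret_axis']);measure('side');lm('side',['pointer_mark','yellow_tab','turret_axis'])"
```

```text
t 8.57 p [0.5267 0.3406 0.2087] yaw 120.01 F [ 1.7 -0.2  0.4] w 0.0009 q1,q6 0.49 -1.6
top axis,R [0.5541 0.0494 0.1384] ztop 0.0499
 comb phase mod60 11.04 n 330
 yellow ang 11.57 n 50 z 0.12
 arrow ang 11.08 n 73 r 0.109 0.137
top pointer_mark [([0.63, 0.062, 0.113], 0.78)]
top yellow_tab [([0.63, 0.067, 0.113], 0.74)]
top turret_axis [([0.553, 0.05, 0.111], 0.83), ([0.707, 0.331, -0.002], 0.29)]
side axis,R [0.553  0.0485 0.1388] ztop 0.0501
 comb phase mod60 11.12 n 527
 yellow ang 9.5 n 196 z 0.118
 arrow ang 9.49 n 80 r 0.104 0.139
side pointer_mark [([0.632, 0.066, 0.116], 0.57)]
side yellow_tab [([0.629, 0.063, 0.111], 0.96)]
side turret_axis [([0.556, 0.047, 0.113], 0.72), ([0.464, -0.309, 0.081], 0.36)]
```

View pics/t4.png

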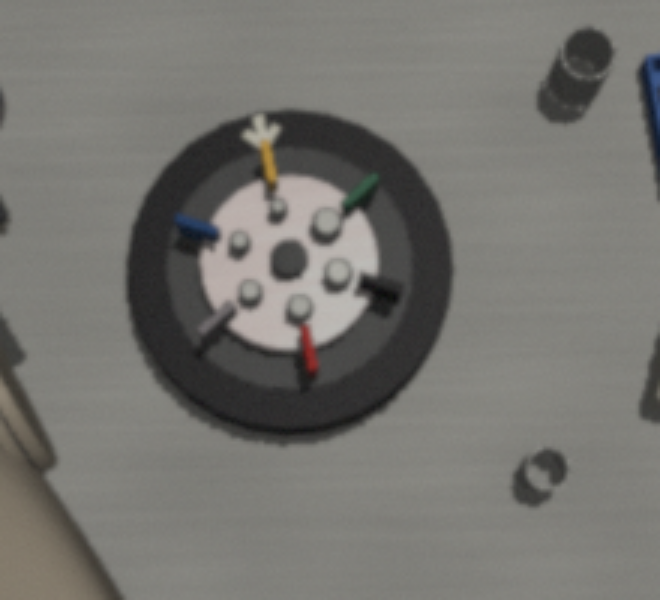

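The top view shows the yellow tab (270,163) pointing straight into the arrow (261,130): tab phase about 11.1° against arrow about 10.9°. Next is the button.

Run:
```python
from h import *
from go import *
for c in('top','side'):
    d=optics.camera(c);P,ok=cloud(d);hsv=cv2.cvtColor(d['pixels'],cv2.COLOR_BGR2HSV)
    g=ok&(abs(P[...,0]-.466)<.04)&(abs(P[...,1]+.31)<.04)&(hsv[...,0]>45)&(hsv[...,0]<85)&(hsv[...,1]>120)&(P[...,2]>.055)
    q=P[g]; top=q[q[:,2]>np.percentile(q[:,2],50)-.004]
    print(c,len(q),((q.max(0)+q.min(0))/2).round(4),top.mean(0).round(4),np.percentile(q[:,2],[5,50,95]).round(4))
p,Ro,y=now(); T=np.array([.466,-.31,.2])
for k in range(4):
    q=p+(T-p)/(4-k); yw=y+(20-y)/(4-k); call(p,Ro,[(q,yw)],1); p,Ro,y=q,down(yw),yw
```

```text
Traceback (most recent call last):
IndexError: index -1 is out of bounds for axis 0 with size 0
```

Run:
```python
from h import *
from go import *
for c in('top','side'):
    d=optics.camera(c);P,ok=cloud(d);hsv=cv2.cvtColor(d['pixels'],cv2.COLOR_BGR2HSV)
    n=ok&(abs(P[...,0]-.466)<.03)&(abs(P[...,1]+.31)<.03)
    print(c,n.sum(),np.percentile(P[n][:,2],[5,50,95]).round(3),np.percentile(hsv[n],[10,50,90],axis=0).tolist())
    g=n&(hsv[...,0]>45)&(hsv[...,0]<90)&(hsv[...,1]>90)
    q=P[g]
    if len(q): print(len(q),((q.max(0)+q.min(0))/2).round(4),q.mean(0).round(4),np.percentile(q[:,2],[5,50,95]).round(4))
    lm(c,['green_button_top','red_button_top'])
p,Ro,y=now(); T=np.array([.466,-.31,.2])
for k in range(4):
    q=p+(T-p)/(4-k); yw=y+(20-y)/(4-k); call(p,Ro,[(q,yw)],1); p,Ro,y=q,down(yw),yw
```

```text
top 571 [0.056 0.069 0.085] [[23.0, 17.0, 51.0], [27.0, 24.0, 135.0], [66.0, 110.0, 181.0]]
152 [ 0.4638 -0.309   0.0798] [ 0.464  -0.308   0.0813] [0.0741 0.0815 0.0871]
top green_button_top [([0.729, -0.206, 0.001], 0.72), ([0.465, -0.308, 0.078], 0.68)]
top red_button_top [([0.443, -0.38, 0.081], 0.58)]
side 991 [0.059 0.071 0.084] [[25.0, 14.0, 37.0], [66.0, 19.0, 154.0], [135.0, 180.0, 191.0]]
287 [ 0.464  -0.3089  0.0779] [ 0.4634 -0.3103  0.0814] [0.0741 0.0819 0.0847]
side green_button_top [([0.466, -0.311, 0.084], 0.84)]
side red_button_top [([0.446, -0.38, 0.081], 0.74)]
t 9.32 p [0.5279 0.3387 0.2095] yaw 119.99 F [-0.3  0.1  0.2] w 0.0006 q1,q6 0.49 -1.6
1.000 -0.663 -0.473 0.011 0.003 0.001 0.139
1.000 -0.801 -0.148 0.012 0.000 0.000 0.139
1.000 -0.788 0.205 0.012 0.000 0.000 0.139
1.000 -0.628 0.519 0.012 0.000 0.000 0.139
```

{"op": "apply_moves", "data": {
  "rows": "1 -0.663 -0.473 0 0.003 0.001 0.139; 1 -0.663 -0.473 0 0.003 0.001 0.139; 1 -0.663 -0.473 0 0.003 0.001 0.139; 1 -0.663 -0.473 0 0.003 0.001 0.139; 1 -0.663 -0.473 0 0.003 0.001 0.139"
}}

```text
time_s: 9.73
ee_pos: [0.5121, 0.1707, 0.2094]
tool_rot: [[-0.078, 0.997, -0.001], [0.997, 0.078, -0.003], [-0.002, -0.001, -1.0]]
contact_force: [-0.4, 0.3, -0.2]
width: 0.0001
```

{"op": "apply_moves", "data": {
  "rows": "1 -0.801 -0.148 0 0 0 0.139; 1 -0.801 -0.148 0 0 0 0.139; 1 -0.801 -0.148 0 0 0 0.139; 1 -0.801 -0.148 0 0 0 0.139; 1 -0.801 -0.148 0 0 0 0.139"
}}

```text
time_s: 10.15
ee_pos: [0.4946, 0.0028, 0.2101]
tool_rot: [[0.359, 0.933, -0.0], [0.933, -0.359, -0.005], [-0.005, 0.001, -1.0]]
contact_force: [-0.2, -0.4, 0.8]
width: 0.0004
```

{"op": "apply_moves", "data": {
  "rows": "1 -0.788 0.205 0 0 0 0.139; 1 -0.788 0.205 0 0 0 0.139; 1 -0.788 0.205 0 0 0 0.139; 1 -0.788 0.205 0 0 0 0.139; 1 -0.788 0.205 0 0 0 0.139"
}}

```text
time_s: 10.57
ee_pos: [0.4754, -0.1647, 0.2113]
tool_rot: [[0.726, 0.688, -0.0], [0.688, -0.726, -0.008], [-0.006, 0.006, -1.0]]
contact_force: [0.6, 0.8, -0.9]
width: 0.0007
```

```bash
python3 go.py .4645 -.3095 .2 20
```

```text
t 10.57 p [ 0.4754 -0.1647  0.2113] yaw 43.45 F [ 0.6  0.8 -0.9] w 0.0007 q1,q6 -0.43 -1.19
1.000 -0.537 0.488 0.062 0.002 0.001 0.130
```

{"op": "apply_moves", "data": {
  "rows": "1 -0.537 0.488 0.062 0.002 0.001 0.13; 1 -0.537 0.488 0.062 0.002 0.001 0.13; 1 -0.537 0.488 0.062 0.002 0.001 0.13; 1 -0.537 0.488 0.062 0.002 0.001 0.13; 1 -0.537 0.488 0.062 0.002 0.001 0.13"
}}

```text
time_s: 10.98
ee_pos: [0.4637, -0.3135, 0.1993]
tool_rot: [[0.941, 0.338, -0.002], [0.338, -0.941, -0.002], [-0.002, 0.001, -1.0]]
contact_force: [0.6, -0.3, -0.0]
width: 0.0004
```

```bash
python3 go.py .4645 -.3095 .11 20
```

```text
t 10.98 p [ 0.4637 -0.3135  0.1993] yaw 19.74 F [ 0.6 -0.3 -0. ] w 0.0004 q1,q6 -0.68 -1.03
1.000 0.012 -0.018 0.446 0.000 0.001 -0.001
```

{"op": "apply_moves", "data": {
  "rows": "1 0.012 -0.018 0.2 0 0.001 -0.001; 1 0.012 -0.018 0.35 0 0.001 -0.001; 1 0.012 -0.018 0.446 0 0.001 -0.001; 1 0.012 -0.018 0.446 0 0.001 -0.001; 1 0.012 -0.018 0.446 0 0.001 -0.001"
}}

```text
time_s: 11.4
ee_pos: [0.4644, -0.308, 0.1093]
tool_rot: [[0.94, 0.343, -0.001], [0.343, -0.94, 0.001], [-0.0, -0.001, -1.0]]
contact_force: [-0.3, 0.3, 0.9]
width: 0.0007
```

{"op": "apply_moves", "data": {
  "rows": "1 0 0 0.05 0 0 0; 1 0 0 0.1 0 0 0; 1 0 0 0.1 0 0 0; 1 0 0 0.1 0 0 0"
}}

```text
time_s: 11.73
ee_pos: [0.4643, -0.3077, 0.0892]
tool_rot: [[0.939, 0.343, -0.001], [0.343, -0.939, 0.001], [-0.001, -0.001, -1.0]]
contact_force: [-0.5, -0.7, 0.7]
width: 0.0006
```

```bash
python3 go.py .4645 -.3095 .082 20
```

```text
t 11.73 p [ 0.4643 -0.3077  0.0892] yaw 20.05 F [-0.5 -0.7  0.7] w 0.0006 q1,q6 -0.68 -1.03
1.000 -0.002 0.009 0.036 -0.000 0.000 0.000
```

Press in small steps, watching the force.

{"op": "apply_moves", "data": {
  "rows": "1 -0.002 0.009 0.02 0 0 0; 1 -0.002 0.009 0.036 0 0 0; 1 -0.002 0.009 0.05 0 0 0; 1 -0.002 0.009 0.05 0 0 0"
}}

```text
time_s: 12.07
ee_pos: [0.4649, -0.31, 0.0792]
tool_rot: [[0.939, 0.343, -0.0], [0.343, -0.939, 0.0], [-0.0, -0.0, -1.0]]
contact_force: [1.4, -1.0, 2.9]
width: 0.0002
```

{"op": "apply_moves", "data": {
  "rows": "1 0 0 0.01 0 0 0; 1 0 0 0.015 0 0 0; 1 0 0 0.015 0 0 0"
}}

```text
time_s: 12.32
ee_pos: [0.465, -0.3101, 0.0764]
tool_rot: [[0.939, 0.343, 0.0], [0.343, -0.939, 0.0], [0.0, -0.0, -1.0]]
contact_force: [0.1, -1.1, 5.7]
width: 0.0006
```

{"op": "apply_moves", "data": {
  "rows": "1 0 0 0.01 0 0 0; 1 0 0 0.01 0 0 0; 1 0 0 0.01 0 0 0"
}}

```text
time_s: 12.57
ee_pos: [0.4652, -0.3102, 0.0761]
tool_rot: [[0.939, 0.343, 0.0], [0.343, -0.939, -0.0], [0.0, 0.0, -1.0]]
contact_force: [-6.3, 4.7, 15.6]
width: 0.0004
```

{"op": "apply_moves", "data": {
  "rows": "1 0 0 0.01 0 0 0; 1 0 0 0.01 0 0 0; 1 0 0 0.01 0 0 0"
}}

```text
time_s: 12.82
ee_pos: [0.4652, -0.3103, 0.076]
tool_rot: [[0.939, 0.343, 0.0], [0.343, -0.939, -0.0], [0.0, 0.0, -1.0]]
contact_force: [-7.8, 5.9, 19.1]
width: 0.0004
```

The force climbs from 6 to 19 N while z stays at 0.076, so the button has bottomed out. Now I'll withdraw upward, then to the side.

{"op": "apply_moves", "data": {
  "rows": "1 0 0 -0.1 0 0 0; 1 0 0 -0.3 0 0 0; 1 0 0 -0.5 0 0 0; 1 0 0 -0.7 0 0 0; 1 0 0 -0.7 0 0 0"
}}

```text
time_s: 13.23
ee_pos: [0.4684, -0.3127, 0.2257]
tool_rot: [[0.939, 0.343, 0.01], [0.343, -0.939, -0.009], [0.007, 0.012, -1.0]]
contact_force: [0.9, 0.4, 1.4]
width: 0.0005
```

{"op": "apply_moves", "data": {
  "rows": "1 -0.2 -0.6 -0.2 0 0 0; 1 -0.2 -0.6 -0.2 0 0 0; 1 -0.2 -0.6 -0.2 0 0 0; 1 -0.2 -0.6 -0.2 0 0 0; 1 -0.2 -0.6 -0.2 0 0 0"
}}

```text
time_s: 13.65
ee_pos: [0.3892, -0.2126, 0.2656]
tool_rot: [[0.939, 0.344, 0.014], [0.344, -0.939, -0.011], [0.009, 0.015, -1.0]]
contact_force: [-0.7, 0.2, 0.3]
width: 0.0002
```

```bash
python3 go.py
python3 - <<'E'
from h import *
for c in('top','side'):
    measure(c); d=optics.camera(c); cv2.imwrite(f'pics/{c}9.png',d['pixels'])
    lm(c,['pointer_mark','yellow_tab','green_button_top','red_button_top','tube_a','ferrule_tray','spray_can','vee_block','caliper','wrench'])
E
```

```text
t 13.65 p [ 0.3892 -0.2126  0.2656] yaw 20.13 F [-0.7  0.2  0.3] w 0.0002 q1,q6 -0.62 -0.97
top axis,R [0.5539 0.0493 0.1383] ztop 0.0501
 comb phase mod60 11.01 n 329
 yellow ang 11.5 n 49 z 0.122
 arrow ang 10.96 n 72 r 0.11 0.137
top pointer_mark [([0.631, 0.064, 0.112], 0.59)]
top yellow_tab [([0.632, 0.069, 0.115], 0.94)]
top green_button_top []
top red_button_top []
top tube_a [([0.38, -0.159, 0.004], 0.4)]
top ferrule_tray [([0.689, -0.359, 0.002], 0.96)]
top spray_can [([0.708, 0.332, -0.002], 0.56)]
top vee_block [([0.669, 0.434, 0.0], 0.89)]
top caliper [([0.322, 0.426, 0.001], 0.88)]
top wrench [([0.512, 0.422, 0.003], 0.92)]
side axis,R [0.5525 0.0486 0.1391] ztop 0.0501
 comb phase mod60 10.67 n 361
 yellow ang 9.37 n 199 z 0.119
 arrow ang 10.07 n 86 r 0.105 0.139
side pointer_mark [([0.634, 0.064, 0.118], 0.98)]
side yellow_tab [([0.725, -0.204, -0.004], 0.74), ([0.633, 0.066, 0.111], 0.58)]
side green_button_top []
side red_button_top [([0.446, -0.379, 0.082], 0.58), ([0.709, 0.326, 0.0], 0.46)]
side tube_a [([0.722, -0.205, -0.003], 0.87), ([0.38, -0.16, 0.002], 0.6)]
side ferrule_tray [([0.691, -0.359, 0.003], 0.71), ([0.668, 0.433, 0.001], 0.39)]
side spray_can [([0.711, 0.329, 0.002], 0.82)]
side vee_block [([0.67, 0.433, -0.0], 0.95)]
side caliper [([0.319, 0.426, 0.0], 0.64)]
side wrench []
```

View pics/side9.png

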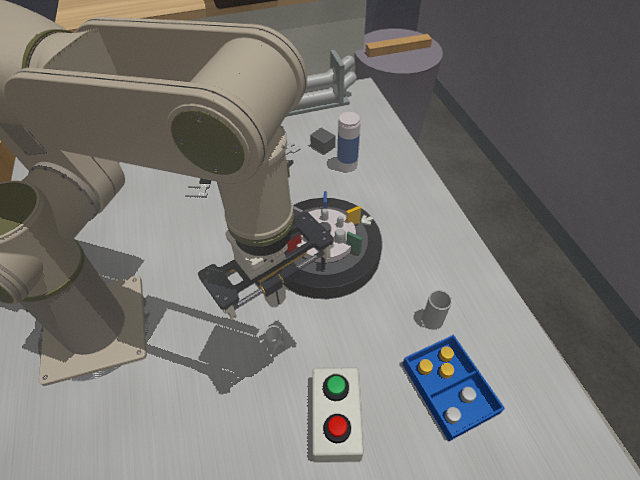

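The side view shows the yellow tab (353,215) at the arrow (367,220), the green button up (337,385), the loose things in place and the arm clear.

```bash
python3 -c "
from cell import finish_job
print(finish_job())"
```

```text
the job is handed in; nothing more can be done
None
```

The job is done and handed in at about 14 s on the robot's clock, well inside the 72 s limit.

- **Turret:** I pushed the grey tab about 133° anticlockwise with the shut fingertips, until the yellow tab faced the white arrow. At the last look the six tabs gave an angle of 11.0° (top camera) and 10.7° (side camera), against about 10.9° for the arrow. That puts it within roughly 0.5°.
- **Green button:** I pressed it once, after the turret was lined up. It reached its stop: the force rose from 6 to 19 N while the fingertips stayed at 76 mm. I then lifted straight up and withdrew.
- **Last checks:** The last side picture shows the green button up and the arm clear, and the measured force had returned to near zero. I never moved onto the red button. The loose things the networks found are where they were, to within a few millimetres.
- **Disagreements:** Angles measured from the yellow tab's colour alone scattered between 9.4° and 11.5°. The arrow's reading fell to 9–10° when it was partly hidden, so I relied on the unobstructed views. In the last look the networks missed the green button in both cameras. I judged it to be up from the picture.

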